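# Seat a printing block in the registration jig

## Task

Prepare the registration jig for a print: first give its bed a shot of tack spray by pressing the white cap of the spray bottle all the way down and letting it spring fully back up. Then take the blue-faced printing block and press it, face up and flat on the jig's bed, into the corner of the jig, its long side flush against the long red fence and its end flush against the short yellow fence, both at once. Finish while still holding the block pressed firmly against both fences - do not let go - and leave the green block and the other things on the table where they are.

Things in the scene. Friction and masses are not known exactly. Their poses are not given: they have to be found in the camera images.
- blue_block: the printing block to seat: loose wooden block with a dark-blue lino face on top, 90 (x, long) x 50 (y) x 40 (z) mm, about 0.16 kg; it drags with ordinary wood friction on the bed and along the fences. Origin at the centre of its underside, z up. It lies flat on the table at the start; it is the same either way round
- green_block: a second block of the same size with a green face, loose, a bystander; the two may be swapped about. Origin at the centre of its underside
- jig: registration jig, fixed: aluminium bed plate 200 (x) x 150 (y) x 10 (z) mm; its bare top is the bed. Origin at the centre of its underside. Two fences stand on the bed, each 12 mm tall and 15 mm wide: the red one runs along jig x at the +y side, the yellow one along jig y at the +x end. A seated block has its long side along jig x and its underside's centre at jig (+30, +25, +10) mm
- jig_corner (a point): the inner corner where both fences' inner faces meet, at bed level: jig (+75, +50, +10) mm. Its axes are those of the jig; the open bed lies to -x and -y of it
- fence_long: red fence, 165 mm long along jig x; its inner face looks to jig -y and lies at jig y = +50 mm, from jig x = -90 to +75 mm. Origin at the centre of its underside; 12 mm tall
- fence_short: yellow fence, 90 mm long along jig y, its inner face looks to jig -x and lies at jig x = +75 mm, from jig y = -40 to +50 mm. Origin at the centre of its underside; 12 mm tall
- bottle: spray bottle, fixed to the table: pale body 64 mm across on a 90 mm black foot disc, shoulder from 105 to 128 mm, neck 34 mm across up to 143 mm. Origin at the centre of its underside; its nozzle points to its own -y, towards the jig
- cap_top (a point): centre of the flat top of the white nozzle cap (36 mm across, 16 mm thick), 171 mm above the table when up; a small spout stands out to the bottle's -y. It moves down with the cap
- cap (a joint): how far the sprung cap is pressed down: 0 up, 0.008 m fully down. It takes 2.4 N to start it and 5.6 N to bottom it; it springs back by itself
- ink_tin_blue: ink tin, 76 mm across, 55 mm tall, loose bystander. Origin at the centre of its underside
- ink_tin_magenta: ink tin, 76 mm across, 55 mm tall, loose bystander. Origin at the centre of its underside
- brayer: ink roller with a red handle, about 190 x 110 x 36 mm, loose bystander lying on a glass slab 8 mm thick. Origin under its middle
- palette_knife: palette knife with a wooden handle, 220 mm long, loose bystander on the table. Origin at the middle of its underside
- baren: round wooden rubbing pad 90 mm across with a cork grip, 28 mm tall, loose bystander. Origin at the centre of its underside
Things that resemble listed ones, but are neither listed nor needed, are in the scene too. What is shaped like the blue_block but orange is not meant. Leave any pink look-alike of the bottle alone.

How it is judged:
On the way, in this order (a step that is already met when the one before it is completed fails the run):
1. the spray cap is pressed down (6 of its 8 mm or more) (value of joint cap above 0.006 m), for 0.05 s.
2. the cap is let up again (within 1.5 mm of its top) (value of joint cap below 0.0015 m), for 0.1 s.
3. the blue block is pressed into the corner against both fences (x of blue_block in the frame of jig between 0.027 and 0.033 m and y of blue_block in the frame of jig between 0.022 and 0.028 m and z of blue_block in the frame of jig between 0.007 and 0.013 m and angle between the x axis of blue_block and the x axis of jig, either way round below 0.05 rad and angle between blue_block's own z axis and vertical below 0.05 rad and contact force between blue_block and fence_long above 1.5 N and contact force between blue_block and fence_short above 1.5 N), for 0.3 s.
At the end, for the whole second after the job is handed in: The blue block lies face up on the jig's bed within 3 mm of its seat in x, y and height, within 0.05 rad of the fences' direction and of level, still; it presses on each of the two fences with more than 1.5 N, the fingers are still on it with more than 1.5 N, and the spray cap is up (within 1.5 mm) (all of step 3 and contact force between the fingers and blue_block above 1.5 N and value of joint cap below 0.0015 m and linear speed of blue_block below 0.02 m/s); the arm keeps its last pose, push and grip.
It fails at once if the green-faced block is moved more than 30 mm (distance of green_block from where it was at the start of the episode above 0.03 m).
It fails at once if an ink tin, the brayer, the palette knife or the baren is moved more than 30 mm (distance of any of ink_tin_blue, ink_tin_magenta, brayer, palette_knife, baren from where it was at the start of the episode above 0.03 m).
It also fails if it takes over 67 s, if anything falls off the work surface, if the arm or the gripper's body presses on something with over 40 N, if the wrist force passes 120 N, or if a joint passes its speed limit or range.

## Robot

A 6-joint arm with a two-finger parallel gripper is mounted at the origin on the work surface. World frame = base frame: x ahead of the robot, y to its left, z up, the work surface at z = 0. Lengths are in m, angles in rad, forces in N, time in s.
With the tool pointing down it reaches from about 0.3 to 0.875 m from the base axis. Payload 6.4 kg.
Tool frame: the origin (TCP) lies on the centre line of the jaws, within the pads' length; the fingertips stand manip.nose_length ahead of it and the grasp point (between the pads) lies 6 mm ahead of it (manip.nose_length is the distance from the TCP to the fingertips, in m); y points along the fingers, z is the direction in which the jaws open and shut, and the axes are right-handed (so a half turn about y gives the same grasp; the last joint's range is limited). The gripper opens to 88 mm and grips with 3 to 60 N. Pads are 18 mm wide; open, the fingers measure 123 mm over their backs; the gripper's body (75 mm by 187 mm) begins 45 mm behind the grasp point.
Start: joints at [-0.206, 0.181, 1.607, -0, 1.354, -0.206], TCP at [0.575, 0, 0.264] pointing down, gripper open.
Joint ranges: [-2.99, 2.99], [-0.89, 2.07], [0.3, 2.58], [-1.14, 4.28], [0, 2.63], [-3.12, 3.12]. Speed limits (rad/s): [2.57, 2.57, 3.01, 3.14, 3.14, 3.14].

## Interface

Orientations are given as a unit quaternion [x, y, z, w].
In Python, from workcell import manip, grab_frame, workorder gives the robot as it stands.
- The arm moves only by the shell command python3 -m jog 'ROWS' [FORCE]. ROWS is JSON, a list of rows, each a list of 3 entries, a list of its own where there are three numbers: the opening, from 0 (shut) to 1 (fully open), then the shift along the tool's x, y, z in m, then the turn about the tool's y in degrees. In form: [[grip, [dx, dy, dz], yaw], ...]. A call has 1 to 5 rows; each row shifts and turns the commanded pose from where the row before left it, along the tool's axes as they then stand; what a row does not reach is not made up. A row lasts 1/8 s, in which the tool goes at most 62.5 mm and 10.7 degrees, less where a joint would pass 70% of its speed; a pose out of reach is approached as far as the arm can. A call with a gripper value outside its range is refused whole. The fingers move at their own pace and stop on an object; FORCE is the grip in N (left out, the last holds). Time passes only in rows, so rows that do not move let the fingers close. It gives the time, the measured TCP pose, the force and the opening at its end, in the units of the state.
- manip.state(): the state, without advancing time (a new reading comes with each control period).
- grab_frame(name): name is "scene" or "side" or "wrist"; returns a dict with "img" (480x640x3 uint8, blue, green, red), "z_map" (480x640 float32, m along the optical axis (not along the pixel's ray), 0 where there is no reading), "K" (3x3 intrinsics, pixels), "R" (3x3) and "t" (3): a world point X has camera coordinates R X + t. Camera axes: x right, y down, z forward; pixel columns grow to the right and rows downward; lengths in m; the calibration is good to about 2 mm. A picture is of the moment at which its call begins.
- workorder.hand_in(): hands the job in, once; it reports no verdict.
The state is a dict: "time": time; "qpos": joint angles; "qvel": joint speeds; "effort": joint torques, N m; "eef_pos": TCP position; "ee_rot": TCP orientation; "force": force on the tool from outside, world axes, zero at the start; "moment": the same for the moment, N m; "finger_gap": opening from 0.0 (shut) to 1.0 (fully open).
Only numpy, scipy, OpenCV 4.12 (cv2) and the standard library are available. Lean on these libraries where they do the work, as an engineer would, in place of code of your own. Each camera call takes 0.05 s, during which the arm holds its last target. There are 200 camera calls.

## Working session

There is one attempt and no reset: what is moved stays moved. The work goes in short steps, Python scripts to look and compute and a shell command to move; the robot and the scene stay as the last step left them, time stands still between calls to the robot, and variables do not carry over. Pictures are saved under pics/ and viewed, about 8 in all and at most 12, crops included, and the job is handed in when it is done.

```bash
ls; mkdir -p pics; python3 - <<'E'
from workcell import manip, grab_frame, workorder
import cv2,numpy as np,pickle
print(manip.state(), manip.nose_length)
D={}
for n in("scene","side","wrist"):
    f=grab_frame(n);D[n]=f;print(n,f["K"].tolist(),f["R"].round(3).tolist(),f["t"].round(3).tolist())
    cv2.imwrite(f"pics/{n}0.png",f["img"])
pickle.dump(D,open("f0.pkl","wb"))
E
```

```text
pics
{'time': 0.0, 'qpos': array([-2.06323876e-01,  1.81517617e-01,  1.60797651e+00, -3.84223288e-05,
        1.35376760e+00, -2.06307001e-01]), 'qvel': array([-0.00053293, -0.0006077 ,  0.00018091,  0.00037708, -0.00038138,
       -0.00099932]), 'effort': array([-5.85923790e-04, -4.33866942e+01, -3.41848969e+01,  7.00952648e-02,
        3.87157314e-02, -1.54040990e-04]), 'eef_pos': array([5.74526041e-01, 9.19959483e-05, 2.62838481e-01]), 'ee_rot': array([-0.50033172,  0.50048861, -0.49951533,  0.49966364]), 'force': array([ 0.18207273, -0.87551291, -0.46474226]), 'moment': array([ 0.11049834, -0.1000554 ,  0.00664645]), 'finger_gap': 0.9995453928400942} 0.025
scene [[501.9664097006084, 0.0, 323.3838912752268], [0.0, 501.9664097006084, 239.1291475842313], [0.0, 0.0, 1.0]] [[0.678, 0.735, 0.017], [0.428, -0.376, -0.822], [-0.597, 0.565, -0.569]] [-0.353, -0.144, 1.627]
side [[438.8398987566609, 0.0, 323.287972641658], [0.0, 438.8398987566609, 231.26767632377477], [0.0, 0.0, 1.0]] [[0.7, -0.714, -0.003], [-0.396, -0.385, -0.834], [0.594, 0.585, -0.552]] [-0.4, 0.318, 0.863]
wrist [[391.43085997574553, 0.0, 316.8615816237648], [0.0, 391.43085997574553, 243.22148407902097], [0.0, 0.0, 1.0]] [[1.0, 0.0, -0.002], [0.001, -0.953, 0.301], [-0.002, -0.301, -0.953]] [-0.575, -0.042, 0.39]
```

View pics/scene0.png

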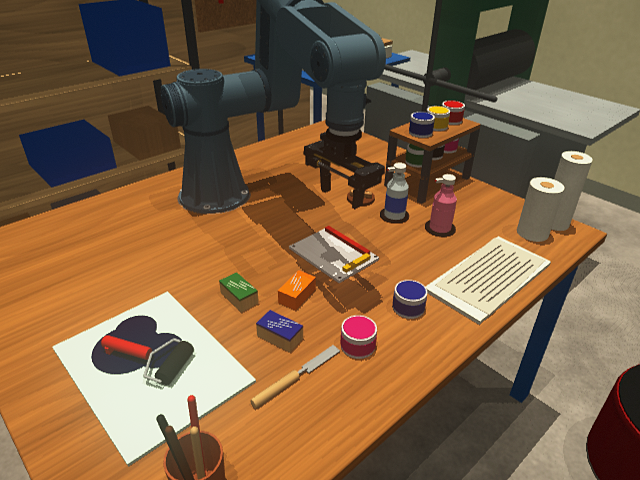

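View pics/side0.png

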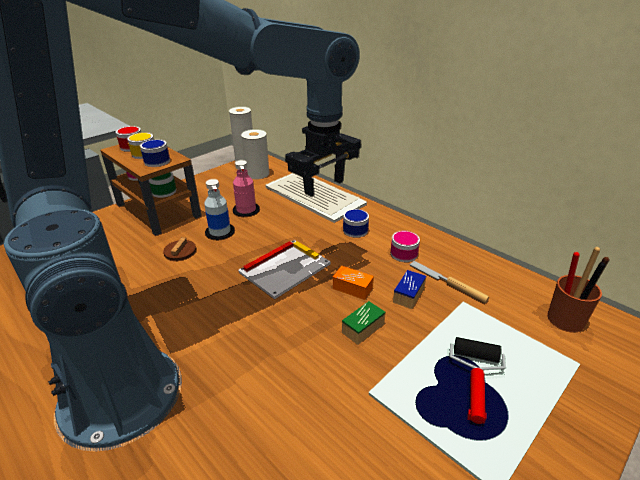

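The scene view shows the blue block near (280,325), the jig near (335,252) and the bottle cap near (399,170). In the side view they are near (409,285), (285,268) and (212,187). I'll measure them with depth and colour masks.

```bash
cat >h.py <<'E'
import numpy as np,cv2
def cloud(f):
    z=f["z_map"];v,u=np.mgrid[:480,:640];K=f["K"]
    c=np.stack([(u-K[0,2])/K[0,0]*z,(v-K[1,2])/K[1,1]*z,z],-1)
    return (c-f["t"])@f["R"]          # R^T (c-t)
def onplane(f,uv,h):
    uv=np.atleast_2d(uv).astype(float);K=f["K"]
    d=np.c_[(uv[:,0]-K[0,2])/K[0,0],(uv[:,1]-K[1,2])/K[1,1],np.ones(len(uv))]@f["R"]
    o=-f["R"].T@f["t"];return o+d*((h-o[2])/d[:,2])[:,None]
def hsv(f):return cv2.cvtColor(f["img"],cv2.COLOR_BGR2HSV)
def rect(P):
    (c,s,a)=cv2.minAreaRect((P[:,:2]*1000).astype(np.float32))
    if s[0]<s[1]: s=s[::-1];a+=90
    return np.round(c,1),np.round(s,1),round((a+90)%180-90,2)
E
python3 - <<'E'
import pickle;from h import *
D=pickle.load(open("f0.pkl","rb"))
for n in("scene","side"):
    f=D[n];P=cloud(f);H=hsv(f);ok=f["z_map"]>0
    inx=(P[...,0]>.2)&(P[...,0]<1)&(abs(P[...,1])<.6)&ok
    h,s,v=H[...,0],H[...,1],H[...,2]
    def rep(name,m):
        k,l,st,_=cv2.connectedComponentsWithStats((m&inx).astype(np.uint8))
        for i in range(1,k):
            if st[i,4]>60:
                Q=P[l==i];print(n,name,st[i].tolist(),rect(Q),"z",np.percentile(Q[:,2],[5,50,95]).round(4))
    Z=P[...,2]
    rep("blue",(h>110)&(h<130)&(s>100)&(Z>.035)&(Z<.045))
    rep("green",(h>40)&(h<80)&(s>100)&(Z>.03)&(Z<.05))
    rep("orange",(h<18)&(s>150)&(Z>.035)&(Z<.05))
    rep("red",((h<6)|(h>174))&(s>170)&(v>70)&(Z>.017)&(Z<.03))
    rep("yellow",(h>18)&(h<32)&(s>150)&(Z>.017)&(Z<.03))
    rep("bed",(s<60)&(Z>.005)&(Z<.014))
    rep("cap",(Z>.164)&(Z<.178)&(s<70))
    rep("bluetin",(Z>.05)&(Z<.06))
    rep("any155",(Z>.06)&(Z<.2))
E
```

```text
scene blue [256, 310, 46, 30, 530] (array([ 634.4, -236.6]), array([91. , 52.9]), 14.64) z [0.0371 0.0395 0.0419]
scene green [220, 273, 37, 27, 418] (array([ 466.7, -229.1]), array([92.4, 50.4]), -1.89) z [0.0368 0.0393 0.0419]
scene orange [278, 271, 38, 28, 492] (array([ 555.7, -120.3]), array([92.5, 53.5]), -74.83) z [0.0363 0.0391 0.0417]
scene orange [102, 336, 48, 20, 376] (array([ 468.1, -510.6]), array([111.4,  22.5]), 28.43) z [0.0355 0.0388 0.0419]
scene orange [203, 452, 16, 12, 82] (array([ 805.4, -516.4]), array([30. ,  5.5]), 26.45) z [0.0354 0.0425 0.0487]
scene red [325, 226, 45, 27, 197] (array([481.6, 122.4]), array([163.8,  18.7]), -0.08) z [0.0185 0.0212 0.0239]
scene red [341, 341, 34, 14, 145] (array([ 785.5, -146.8]), array([70.9, 25.4]), 42.39) z [0.0174 0.0237 0.0297]
scene yellow [343, 253, 27, 18, 139] (array([571. ,  71.2]), array([94.2, 21.4]), -89.31) z [0.0181 0.0212 0.0238]
scene bed [290, 229, 89, 53, 1886] (array([490.5,  62.7]), array([202.5, 153.1]), 0.36) z [0.0064 0.0092 0.0119]
scene bed [426, 237, 124, 87, 3468] (array([829., 301.]), array([34
[... 3455 characters left out ...]
4 0.0557]
side bluetin [392, 231, 28, 17, 350] (array([ 765.5, -128.6]), array([75.8, 73.1]), -89.09) z [0.0512 0.0536 0.0555]
side bluetin [553, 297, 41, 21, 142] (array([ 791.9, -556.8]), array([82.3, 35.4]), -78.96) z [0.0505 0.0553 0.0595]
side any155 [233, 130, 35, 69, 1341] (array([700.4, 488.9]), array([348.7,  87.3]), 40.94) z [0.0656 0.1135 0.1641]
side any155 [119, 148, 80, 71, 2841] (array([400., 528.]), array([164. , 143.8]), -0.03) z [0.0831 0.141  0.1988]
side any155 [205, 179, 24, 43, 696] (array([464.1, 335.1]), array([57.4, 56.1]), 25.35) z [0.0652 0.1092 0.1689]
side any155 [553, 247, 57, 67, 1929] (array([ 817.2, -551.3]), array([91.3, 88.5]), 3.0) z [0.0643 0.0961 0.1879]
```

View pics/wrist0.png

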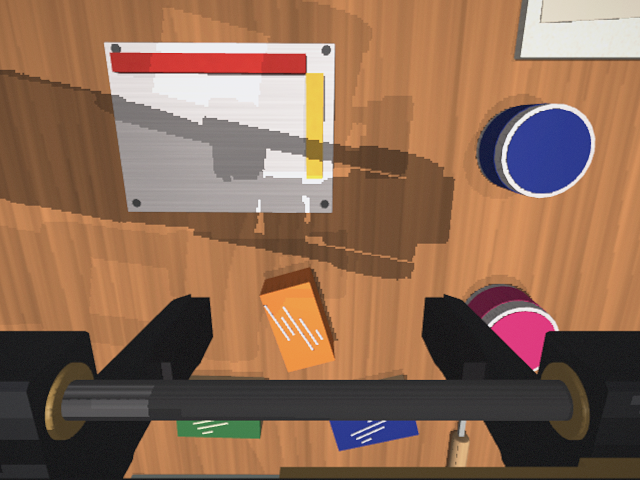

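The wrist view shows the jig at (220,130), with its red fence at (208,63) on top and its yellow fence at (315,125) on the right. The orange decoy lies at (298,320), and the blue block at (375,425). The jig is at about (489, 64.5) mm with yaw near 0, and the blue block is at (634, -237) mm with yaw 14.6°. Next I'll refine the bottle's axis.

```bash
python3 - <<'E'
import pickle;from h import *
from scipy.optimize import least_squares
D=pickle.load(open("f0.pkl","rb"))
A=[]
for n in("scene","side"):
    f=D[n];P=cloud(f);ok=f["z_map"]>0
    near=ok&(np.hypot(P[...,0]-.468,P[...,1]-.338)<.05)
    def fit(lo,hi,r):
        Q=P[near&(P[...,2]>lo)&(P[...,2]<hi)]
        s=least_squares(lambda c:np.hypot(Q[:,0]-c[0],Q[:,1]-c[1])-r,[.468,.338],loss="soft_l1",f_scale=.002)
        print(n,lo,len(Q),s.x.round(4),np.abs(s.fun).mean().round(4))
    fit(.02,.10,.032);fit(.13,.143,.017)
    s=hsv(f);m=(near&(P[...,2]>.166)).astype(np.uint8)
    v,u=np.nonzero(m);W=onplane(f,np.c_[u,v],.171)
    print(n,"top",W.min(0).round(4),W.max(0).round(4),rect(W))
    Q=P[near&(P[...,2]>.15)];print("capz max",np.percentile(Q[:,2],[90,98]),"spout y",Q[:,1].min(),Q[:,1].max(),"x",Q[:,0].min(),Q[:,0].max())
    R=P[ok&(P[...,1]>.44)&(P[...,1]<.62)&(P[...,0]>.3)&(P[...,0]<.5)];print("rack ztop",np.percentile(R[:,2],99))
E
python3 -m jog '[[0,[-0.04,0,-0.01],0],[0,[-0.04,0,-0.012],0],[0,[-0.04,0,-0.012],0],[0,[-0.04,0,-0.012],0],[0,[-0.04,0,-0.012],0]]' 20
```

```text
scene 0.02 503 [0.4686 0.3438] 0.0018
scene 0.13 65 [0.4678 0.3445] 0.003
scene top [0.4538 0.3018 0.171 ] [0.4904 0.3591 0.171 ] (array([473., 331.]), array([56.1, 35.5]), -83.91)
capz max [0.17089102 0.17232618] spout y 0.3057362612336385 0.359604435838344 x 0.4500141167984874 0.4879137450932459
rack ztop 0.2563417212954787
side 0.02 515 [0.4689 0.3434] 0.0015
side 0.13 68 [0.4705 0.3437] 0.0028
side top [0.4481 0.2994 0.171 ] [0.4833 0.357  0.171 ] (array([460.1, 331.5]), array([56.1, 34. ]), 47.16)
capz max [0.17000239 0.17090701] spout y 0.30248877538959174 0.36255456378892426 x 0.44964751802397435 0.48470424236048515
rack ztop 0.2549320158895061
time: 0.78
eef_pos: [0.5163, 0.2012, 0.2635]
ee_rot: [-0.5, 0.5, -0.5, 0.5]
force: [0.3, -0.6, 0.0]
finger_gap: 0.457
```

```bash
python3 -m jog '[[0,[-0.036,0.004,-0.012],0],[0,[-0.036,0.01,-0.012],0],[0,[-0.036,0.01,-0.012],0],[0,[-0.034,0.014,-0.012],0],[0,[0,0.015,0],0]]'; python3 -m jog '[[0,[0,0.002,0],0],[0,[0,0,0],0]]'
```

```text
time: 1.4
eef_pos: [0.4679, 0.3438, 0.21]
ee_rot: [0.501, -0.499, 0.499, -0.501]
force: [-0.4, -0.4, -0.2]
finger_gap: 0.004
time: 1.65
eef_pos: [0.4695, 0.3411, 0.2087]
ee_rot: [0.5, -0.5, 0.5, -0.5]
force: [0.8, 0.1, -1.1]
finger_gap: 0.006
```

```bash
python3 -m jog '[[0,[-0.001,0.008,0],0],[0,[0,0.005,0],0],[0,[0,0.003,0],0],[0,[0,0.002,0],0],[0,[0,0,0],0]]'; python3 -m jog '[[0,[0,0.002,0],0],[0,[0,0,0],0]]'
```

```text
time: 2.28
eef_pos: [0.4694, 0.3427, 0.191]
ee_rot: [0.5, -0.5, 0.5, -0.5]
force: [0.2, -3.3, 5.2]
finger_gap: 0.004
time: 2.52
eef_pos: [0.4694, 0.3429, 0.1889]
ee_rot: [0.5, -0.5, 0.5, -0.5]
force: [0.6, -4.0, 5.0]
finger_gap: 0.005
```

```bash
python3 -m jog '[[0,[0,0.001,0],0],[0,[0,0.001,0],0],[0,[0,0,0],0]]'; python3 -m jog '[[0,[0,0.001,0],0],[0,[0,0.001,0],0],[0,[0,0,0],0]]'
```

```text
time: 2.9
eef_pos: [0.4694, 0.3429, 0.1883]
ee_rot: [0.5, -0.5, 0.5, -0.5]
force: [-2.4, -5.6, 13.3]
finger_gap: 0.007
time: 3.28
eef_pos: [0.4696, 0.343, 0.1882]
ee_rot: [-0.5, 0.499, -0.5, 0.501]
force: [-8.3, -9.0, 24.7]
finger_gap: 0.006
```

```bash
python3 -m jog '[[0,[0,-0.02,0],0],[0,[0,-0.03,0],0],[0,[0,-0.03,0],0],[0,[0,0,0],0]]'; python3 - <<'E'
from workcell import grab_frame;from h import *
for n in("scene","side"):
    f=grab_frame(n);P=cloud(f)
    Q=P[(f["z_map"]>0)&(np.hypot(P[...,0]-.468,P[...,1]-.338)<.05)&(P[...,2]>.15)&(P[...,2]<.185)];print(n,len(Q),np.percentile(Q[:,2],[50,90,98]).round(4))
E
python3 -m jog '[[0,[0.04,0,0.01],0],[0.8,[0.058,0,0.0165],0],[0.8,[0.058,0,0.0165],0],[0.8,[0.058,0,0.0165],0],[0.8,[0.058,0,0.0165],0]]'
python3 -m jog '[[0.8,[0.058,0,0.0165],0],[0.8,[0.058,0,0.0165],0],[0.8,[0.058,0,0.0165],0],[0.8,[0.058,0,0.0165],0],[0.8,[0.058,0,0.0165],0]]'
python3 -m jog '[[0.8,[0,0,0],10],[0.8,[0,0,0],10],[0.8,[0,0,0],10],[0.8,[0,0,0],10],[0.8,[0,0,0],10]]'
python3 -m jog '[[0.8,[0,0,0],10],[0.8,[0,0,0],10],[0.8,[0,0,0],5.4],[0.8,[0,0,0],0]]'
```

```text
time: 3.78
eef_pos: [0.4698, 0.3441, 0.2667]
ee_rot: [-0.499, 0.5, -0.5, 0.502]
force: [0.5, -0.2, -0.0]
finger_gap: 0.006
scene 140 [0.1673 0.1707 0.1722]
side 127 [0.167  0.1699 0.1706]
time: 4.5
eef_pos: [0.5443, 0.0695, 0.2626]
ee_rot: [-0.501, 0.501, -0.499, 0.5]
force: [1.0, -0.4, -0.4]
finger_gap: 0.432
time: 5.12
eef_pos: [0.6271, -0.2203, 0.2621]
ee_rot: [-0.5, 0.501, -0.499, 0.5]
force: [0.8, 0.1, 0.7]
finger_gap: 0.801
time: 5.75
eef_pos: [0.6267, -0.2183, 0.2619]
ee_rot: [-0.241, 0.666, -0.664, 0.239]
force: [0.6, 0.4, -0.9]
finger_gap: 0.802
time: 6.25
eef_pos: [0.6268, -0.2184, 0.2623]
ee_rot: [-0.091, 0.702, -0.7, 0.089]
force: [0.8, 0.1, -0.8]
finger_gap: 0.801
```

```bash
cat >>h.py <<'E'
def blue(f,c=(.634,-.237),zlo=.033,zhi=.046,r=.08):
    P=cloud(f);H=hsv(f)
    m=(f["z_map"]>0)&(np.hypot(P[...,0]-c[0],P[...,1]-c[1])<r)&(P[...,2]>zlo)&(P[...,2]<zhi)&(H[...,1]>60)&(H[...,0]>100)
    return rect(P[m]) if m.sum()>20 else None
def totool(s,d):
    from scipy.spatial.transform import Rotation as R
    r=R.from_quat(s["ee_rot"]);return r.inv().apply(d).round(4)
E
python3 - <<'E'
from workcell import grab_frame,manip;from h import *
for n in("wrist","scene","side"):
    f=grab_frame(n);print(n,blue(f))
    if n=="wrist":cv2.imwrite("pics/w1.png",f["img"])
S=[manip.state()];s=S[0];print(s["eef_pos"],s["ee_rot"])
print(totool(s,np.array([.634,-.237,.0405])-s["eef_pos"]))
from scipy.spatial.transform import Rotation as R
z=R.from_quat(s["ee_rot"]).as_matrix();print(z.round(3),np.degrees(np.arctan2(z[1,2],z[0,2])))
E
```

```text
wrist (array([ 635.5, -236.5]), array([90.6, 50. ]), 14.85)
scene (array([ 635.2, -237.1]), array([92.2, 53.9]), 14.45)
side (array([ 633.2, -238.1]), array([93.7, 50.5]), 14.76)
[ 0.62720489 -0.21870828  0.26352841] [-0.09089662  0.70171215 -0.70088191  0.09001339]
[-0.0022  0.223   0.0197]
[[-0.967 -0.001  0.254]
 [-0.254  0.001 -0.967]
 [ 0.001 -1.    -0.001]] -75.30089786498938
```

View pics/w1.png

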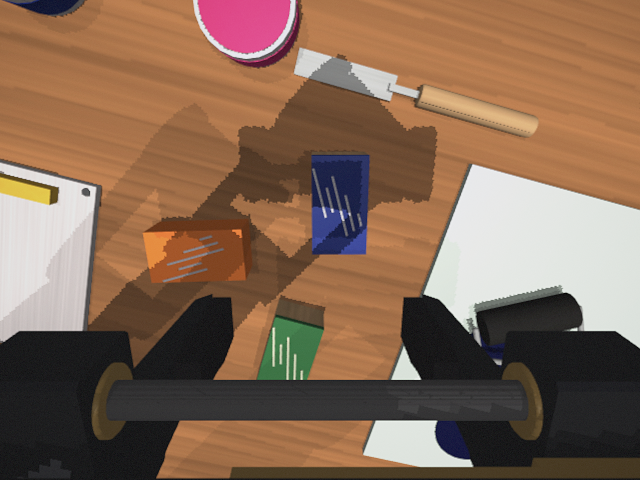

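Wrist view: the blue block is at (340,205), aligned with the jaws. The green block at (292,345) and the orange one at (197,250) are clear of the fingers. I'll descend and grip it.

```bash
python3 -m jog '[[0.8,[-0.002,0.04,0.0195],0],[0.8,[0,0.05,0],0],[0.8,[0,0.05,0],0],[0.8,[0,0.04,0],0],[0.8,[0,0.02,0],0]]'
python3 -m jog '[[0.8,[0,0.0205,0],0],[0.8,[0,0,0],0],[0.4,[0,0,0],0],[0.4,[0,0,0],0],[0.4,[0,0,0],0]]' 40
python3 -m jog '[[0.4,[0,0,0],0],[0.4,[0,0,0],0]]' 40
```

```text
time: 7.02
eef_pos: [0.6329, -0.2365, 0.0616]
ee_rot: [-0.091, 0.702, -0.7, 0.089]
force: [0.0, 1.1, -0.2]
finger_gap: 0.802
time: 7.65
eef_pos: [0.6353, -0.2376, 0.0458]
ee_rot: [0.089, -0.701, 0.702, -0.091]
force: [-0.4, 1.4, 4.1]
finger_gap: 0.562
time: 7.9
eef_pos: [0.6353, -0.2376, 0.0459]
ee_rot: [0.089, -0.701, 0.702, -0.091]
force: [-1.3, 1.4, 6.8]
finger_gap: 0.56
```

```bash
python3 -m jog '[[0.4,[0,-0.02,0],0],[0.4,[0,-0.04,0],0],[0.4,[0,-0.04,0],0],[0.4,[0,0,0],0]]'
python3 - <<'E'
from workcell import grab_frame,manip;from h import *
s=manip.state();print(s["eef_pos"],s["force"],s["finger_gap"])
I=[]
for n,c in(("scene",(280,280)),("side",(409,240))):
    f=grab_frame(n);x,y=c;I.append(cv2.resize(f["img"][y-75:y+75,x-75:x+75],(400,400),interpolation=cv2.INTER_CUBIC))
    P=cloud(f);H=hsv(f);m=(f["z_map"]>0)&(np.hypot(P[...,0]-.634,P[...,1]+.237)<.1)&(P[...,2]>.08)&(P[...,2]<.2)&(H[...,1]>80)&(H[...,0]>100)&(H[...,0]<135)
    print(n,m.sum(),np.percentile(P[m][:,2],[5,50,95]))
cv2.imwrite("pics/g1.png",np.hstack(I))
E
```

```text
time: 8.4
eef_pos: [0.6367, -0.2388, 0.1496]
ee_rot: [0.087, -0.699, 0.703, -0.092]
force: [-0.2, 0.6, -1.6]
finger_gap: 0.564
[ 0.63674074 -0.23879968  0.14955683] [-0.15411005  0.56252612 -1.60972069] 0.5641261403222345
scene 239 [0.14127849 0.1432195  0.14515625]
side 562 [0.1357361  0.13898291 0.19464802]
```

View pics/g1.png

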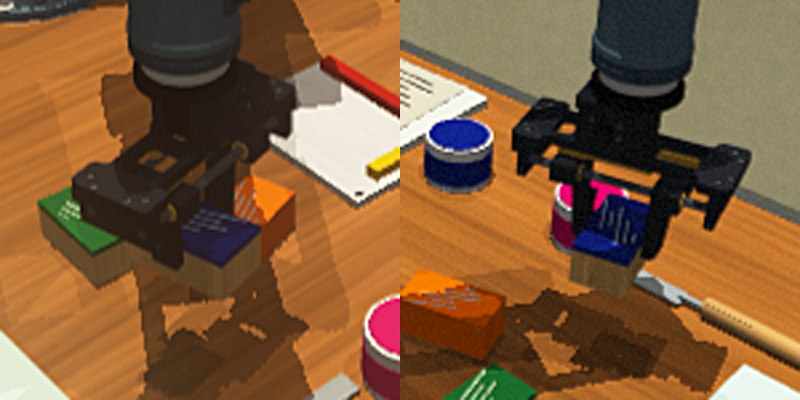

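Both crops show the block held level between the jaws, clear of the other things. I'll turn it square and carry it over the jig.

```bash
python3 -m jog '[[0.4,[0,0,0],5],[0.4,[0,0,0],6],[0.4,[0,0,0],3.7],[0.4,[0.019,0,-0.045],0],[0.4,[0.019,0,-0.045],0]]'
python3 -m jog '[[0.4,[0.019,0,-0.045],0],[0.4,[0.019,0,-0.045],0],[0.4,[0.019,0,-0.045],0],[0.4,[0.019,0,-0.045],0],[0.4,[0.019,0,-0.043],0]]'
python3 -m jog '[[0.4,[0,0.02,0],0],[0.4,[0,0.02,0],0],[0.4,[0,0,0],0]]'
python3 - <<'E'
from workcell import grab_frame,manip;from h import *
from scipy.spatial.transform import Rotation as R
s=manip.state();z=R.from_quat(s["ee_rot"]).as_matrix();print(s["eef_pos"],np.degrees(np.arctan2(z[1,2],z[0,2])),z[:,1].round(3))
for n in("scene","side","wrist"):
    f=grab_frame(n);P=cloud(f);H=hsv(f);ok=f["z_map"]>0
    h,sa,v=H[...,0],H[...,1],H[...,2];Z=P[...,2]
    near=ok&(abs(P[...,0]-.489)<.13)&(abs(P[...,1]-.065)<.1)
    for nm,m in(("blue",(sa>60)&(h>100)&(h<135)&(Z>.08)&(Z<.125)),("red",((h<6)|(h>174))&(sa>170)&(v>60)&(Z>.017)&(Z<.027)),("yel",(h>18)&(h<32)&(sa>140)&(Z>.017)&(Z<.027))):
        m=m&near
        if m.sum()>20:print(n,nm,m.sum(),rect(P[m]),np.percentile(Z[m],[5,50,95]).round(4))
    if n!="side":cv2.imwrite(f"pics/p_{n}.png",f["img"])
E
```

```text
time: 9.12
eef_pos: [0.5944, -0.1461, 0.1414]
ee_rot: [-0.0, 0.708, -0.706, -0.003]
force: [0.6, 0.7, -1.9]
finger_gap: 0.563
time: 9.75
eef_pos: [0.4996, 0.0773, 0.1423]
ee_rot: [-0.001, 0.707, -0.707, -0.002]
force: [0.6, 0.3, -1.6]
finger_gap: 0.566
time: 10.12
eef_pos: [0.4991, 0.0762, 0.1013]
ee_rot: [-0.002, 0.707, -0.707, -0.003]
force: [-0.9, -0.6, -2.2]
finger_gap: 0.563
[0.49908188 0.07620946 0.10125817] -90.08508499888777 [-0.007  0.001 -1.   ]
scene blue 85 (array([514.4,  76.2]), array([62.1, 51.8]), -2.5) [0.0924 0.0948 0.0965]
scene red 71 (array([537.5, 122.2]), array([52. , 20.4]), -0.48) [0.0178 0.021  0.0236]
scene yel 148 (array([572. ,  68.9]), array([92.4, 21.3]), -88.78) [0.0178 0.0208 0.0235]
side blue 299 (array([481.7,  75.5]), array([81.4, 61.3]), 78.82) [0.0911 0.0951 0.1125]
side red 113 (array([439.9, 122.2]), array([85.2, 18.5]), -0.11) [0.0176 0.02   0.022 ]
side yel 84 (array([570. ,  55.4]), array([64.9, 18.2]), -88.5) [0.0176 0.0198 0.0221]
wrist blue 22475 (array([501.7,  75.2]), array([91.4, 83.2]), -0.09) [0.0966 0.0977 0.0986]
wrist red 3900 (array([496.1, 123.7]), array([138.2,  15. ]), -0.35) [0.0205 0.022  0.0231]
wrist yel 5346 (array([572.4,  70.9]), array([89.9, 14.5]), 89.86) [0.0209 0.022  0.0231]
```

View pics/p_wrist.png

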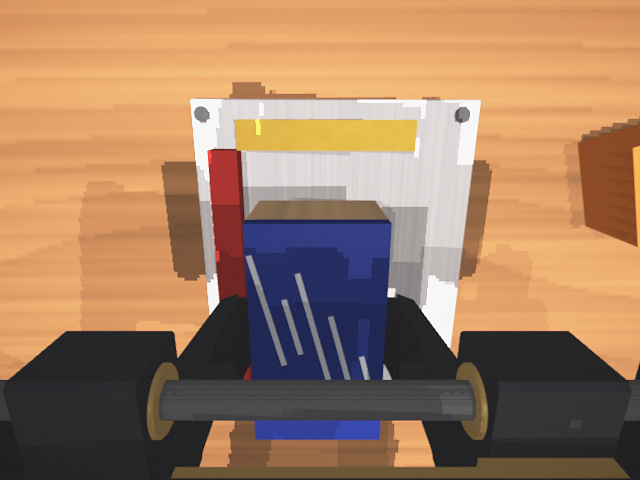

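Wrist view: the block at (317,325) is square to the red fence at (225,225) and the yellow fence at (325,135). The gaps are about 18 mm in x and 16 mm in y. I'll lower it onto the bed.

```bash
python3 -m jog '[[0.4,[0,0.02,0],0],[0.4,[0,0.015,0],0],[0.4,[0,0.006,0],0],[0.4,[0,0.002,0],0],[0.4,[0,0,0],0]]' 50
python3 -m jog '[[0.4,[0,0.001,0],0],[0.4,[0,0.001,0],0],[0.4,[0,0,0],0]]'
python3 -m jog '[[0.4,[0,0.001,0],0],[0.4,[0,0,0],0]]'
```

```text
time: 10.9
eef_pos: [0.5022, 0.0758, 0.0615]
ee_rot: [-0.001, -0.707, 0.707, 0.0]
force: [1.1, -0.3, -1.6]
finger_gap: 0.565
time: 11.28
eef_pos: [0.5019, 0.0759, 0.0593]
ee_rot: [-0.001, -0.707, 0.707, 0.001]
force: [0.9, -0.3, -2.2]
finger_gap: 0.561
time: 11.52
eef_pos: [0.5018, 0.0759, 0.0581]
ee_rot: [-0.001, -0.707, 0.707, 0.001]
force: [-0.5, -0.5, -1.9]
finger_gap: 0.563
```

```bash
python3 -m jog '[[0.4,[0,0.001,0],0],[0.4,[0,0,0],0]]'
python3 -m jog '[[0.4,[0,0.001,0],0],[0.4,[0,0,0],0]]'
python3 -m jog '[[0.4,[0,0.001,0],0],[0.4,[0,0,0],0]]'
```

```text
time: 11.78
eef_pos: [0.5018, 0.0759, 0.0571]
ee_rot: [0.001, 0.707, -0.707, -0.001]
force: [0.6, -0.2, -2.3]
finger_gap: 0.563
time: 12.02
eef_pos: [0.5018, 0.0759, 0.0561]
ee_rot: [-0.001, -0.707, 0.707, 0.001]
force: [-0.4, -0.1, -2.1]
finger_gap: 0.562
time: 12.28
eef_pos: [0.5019, 0.0759, 0.0558]
ee_rot: [-0.0, -0.707, 0.707, 0.001]
force: [-3.4, 0.6, 5.6]
finger_gap: 0.563
```

```bash
python3 -m jog '[[0.4,[-0.004,0,-0.004],0],[0.4,[-0.004,0,-0.004],0],[0.4,[-0.003,0,-0.003],0],[0.4,[0,0,-0.001],0],[0.4,[0,0,0],0]]'
python3 -m jog '[[0.4,[0,0,-0.001],0],[0.4,[0,0,-0.001],0],[0.4,[0,0,0],0]]'
python3 -m jog '[[0.4,[0,0,-0.001],0],[0.4,[0,0,0],0]]'
```

```text
time: 12.9
eef_pos: [0.5136, 0.0875, 0.0558]
ee_rot: [-0.001, -0.707, 0.707, 0.0]
force: [-1.1, -2.8, 5.3]
finger_gap: 0.563
time: 13.28
eef_pos: [0.5138, 0.0895, 0.0558]
ee_rot: [-0.001, -0.707, 0.707, -0.0]
force: [-0.1, -5.2, 6.0]
finger_gap: 0.561
time: 13.52
eef_pos: [0.5138, 0.0904, 0.0558]
ee_rot: [-0.001, -0.707, 0.707, -0.0]
force: [-0.3, -4.5, 5.8]
finger_gap: 0.564
```

```bash
python3 -m jog '[[0.4,[0,0,-0.001],0],[0.4,[0,0,0],0]]'
python3 -m jog '[[0.4,[0,0,-0.001],0],[0.4,[0,0,0],0]]'
python3 -m jog '[[0.4,[-0.001,0,0],0],[0.4,[-0.001,0,0],0],[0.4,[0,0,0],0]]'
python3 -m jog '[[0.4,[-0.001,0,0],0],[0.4,[-0.001,0,0],0],[0.4,[0,0,0],0]]'
```

```text
time: 13.78
eef_pos: [0.5138, 0.0915, 0.0558]
ee_rot: [-0.001, -0.707, 0.707, -0.0]
force: [0.2, -4.5, 5.3]
finger_gap: 0.562
time: 14.02
eef_pos: [0.5138, 0.0917, 0.0558]
ee_rot: [-0.001, -0.706, 0.708, 0.0]
force: [-1.1, -8.7, 5.1]
finger_gap: 0.564
time: 14.4
eef_pos: [0.5139, 0.0917, 0.0558]
ee_rot: [0.0, -0.706, 0.708, 0.002]
force: [-8.9, -10.1, 14.6]
finger_gap: 0.562
time: 14.78
eef_pos: [0.514, 0.0917, 0.0557]
ee_rot: [0.002, -0.706, 0.708, 0.003]
force: [-17.5, -9.3, 23.9]
finger_gap: 0.563
```

X is resisting about 4 mm earlier than expected, so I'll look before pushing further.

```bash
cat >look.py <<'E'
import sys
from workcell import grab_frame,manip;from h import *
from scipy.spatial.transform import Rotation as R
s=manip.state();z=R.from_quat(s["ee_rot"]).as_matrix();print(s["eef_pos"],np.degrees(np.arctan2(z[1,2],z[0,2])),z[:,1].round(3),s["force"],s["moment"])
for n in("wrist","scene","side"):
    f=grab_frame(n);P=cloud(f);H=hsv(f);ok=f["z_map"]>0
    h,sa,v=H[...,0],H[...,1],H[...,2];Z=P[...,2]
    near=ok&(abs(P[...,0]-.489)<.13)&(abs(P[...,1]-.065)<.1)
    for nm,m in(("blue",(sa>60)&(h>105)&(h<135)&(v>40)&(Z>.043)&(Z<.058)),("red",((h<6)|(h>174))&(sa>170)&(v>60)&(Z>.017)&(Z<.027)),("yel",(h>18)&(h<32)&(sa>140)&(Z>.017)&(Z<.027))):
        m=m&near
        if m.sum()>20:
            Q=P[m];print(n,nm,m.sum(),rect(Q),"xy pct",np.percentile(Q[:,0],[1,99]).round(4),np.percentile(Q[:,1],[1,99]).round(4),np.percentile(Q[:,2],[5,50,95]).round(4))
    cv2.imwrite(f"pics/{sys.argv[1]}_{n}.png",f["img"])
E
python3 look.py q
```

```text
[0.51404166 0.09171644 0.05573879] -90.08166593658643 [-0.007 -0.002 -1.   ] [-17.5479605   -9.34757348  23.86491556] [-1.4628634   2.45980687 -0.18312743]
wrist blue 22199 (array([514.7,  91. ]), array([91., 53.]), 0.32) xy pct [0.471  0.5597] [0.0666 0.1156] [0.049  0.05   0.0509]
wrist red 3634 (array([493.1, 123.8]), array([144.6,  14.9]), -0.34) xy pct [0.4257 0.5651] [0.1167 0.1308] [0.021  0.0221 0.023 ]
wrist yel 8861 (array([572.6,  70.7]), array([90.2, 15.1]), 89.93) xy pct [0.5653 0.5799] [0.027  0.1148] [0.0208 0.022  0.023 ]
scene blue 67 (array([532.5,  88.9]), array([57.2, 52.6]), 6.26) xy pct [0.5088 0.5595] [0.065  0.1146] [0.0466 0.0491 0.0514]
scene yel 141 (array([570.5,  70.6]), array([93.6, 20.9]), -89.37) xy pct [0.5631 0.5808] [0.0249 0.1133] [0.0176 0.0212 0.0239]
side blue 201 (array([495.1,  89.6]), array([57.8, 54.2]), -2.56) xy pct [0.4673 0.5243] [0.0648 0.1147] [0.0453 0.0479 0.05  ]
side red 110 (array([437.3, 122.7]), array([76.3, 18. ]), -0.67) xy pct [0.3994 0.4748] [0.1141 0.1317] [0.0179 0.0195 0.0217]
side yel 74 (array([529.4,  45.2]), array([108.2,  54.7]), 8.43) xy pct [0.4895 0.5804] [0.0244 0.0796] [0.0175 0.0196 0.0222]
```

View pics/q_wrist.png

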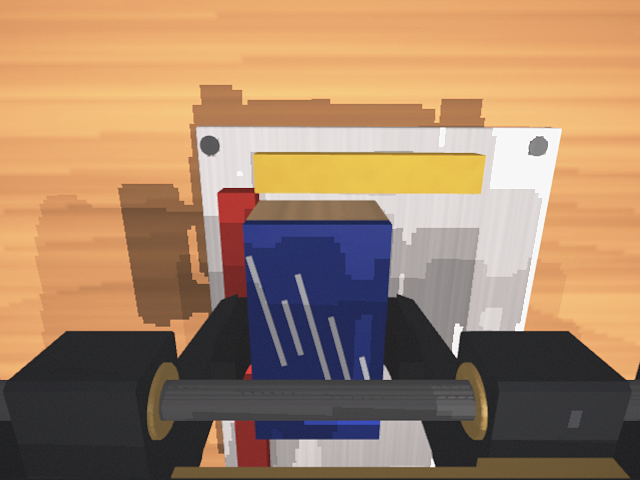

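The wrist view still shows a gap of about 5 mm between the block end at (315,203) and the yellow fence at (365,190). The x push has wound up 24 N of downforce, so the block is stuck on bed friction. I'll ease the downforce.

```bash
python3 -m jog '[[0.4,[0,-0.001,0.0005],0],[0.4,[0,0,0],0]]'
python3 -m jog '[[0.4,[0,-0.001,0.0005],0],[0.4,[0,0,0],0]]'
python3 -m jog '[[0.4,[0,-0.001,0],0],[0.4,[0,0,0],0]]'
python3 -m jog '[[0.4,[0,-0.0005,0],0],[0.4,[0,0,0],0]]'
```

```text
time: 15.18
eef_pos: [0.5141, 0.0917, 0.0558]
ee_rot: [0.002, -0.707, 0.707, 0.003]
force: [-12.4, -7.9, 13.4]
finger_gap: 0.559
time: 15.42
eef_pos: [0.5152, 0.0916, 0.0562]
ee_rot: [0.001, -0.707, 0.707, 0.002]
force: [-2.1, -4.4, -1.7]
finger_gap: 0.562
time: 15.68
eef_pos: [0.5157, 0.0916, 0.0573]
ee_rot: [0.0, -0.707, 0.707, 0.002]
force: [-1.6, -4.6, -4.5]
finger_gap: 0.561
time: 15.92
eef_pos: [0.5159, 0.0916, 0.0579]
ee_rot: [0.0, -0.707, 0.707, 0.001]
force: [-1.5, -4.9, -3.9]
finger_gap: 0.561
```

```bash
python3 -m jog '[[0.4,[-0.001,0,0.0005],0],[0.4,[-0.001,0,0],0],[0.4,[0,0,0],0]]'
python3 -m jog '[[0.4,[-0.001,0,0],0],[0.4,[0,0,0],0]]'
python3 -m jog '[[0.4,[-0.001,0,0],0],[0.4,[0,0,0],0]]'
```

```text
time: 16.3
eef_pos: [0.5191, 0.0915, 0.0587]
ee_rot: [0.001, 0.707, -0.707, -0.0]
force: [-0.9, -2.1, -3.2]
finger_gap: 0.565
time: 16.55
eef_pos: [0.5193, 0.0915, 0.0587]
ee_rot: [0.0, 0.707, -0.707, -0.001]
force: [-5.5, -1.6, 0.6]
finger_gap: 0.564
time: 16.8
eef_pos: [0.5193, 0.0916, 0.0585]
ee_rot: [-0.001, 0.707, -0.707, -0.002]
force: [-8.0, -1.9, 3.5]
finger_gap: 0.564
```

```bash
python3 -m jog '[[0.4,[0.002,0,0],0],[0.4,[0,0.001,0],0],[0.4,[0,0.001,0],0],[0.4,[0,0,0],0]]'
python3 -m jog '[[0.4,[0,0.001,0],0],[0.4,[0,0,0],0]]'
```

```text
time: 17.3
eef_pos: [0.5191, 0.0915, 0.0567]
ee_rot: [0.001, 0.707, -0.707, -0.0]
force: [-2.2, 0.4, -0.1]
finger_gap: 0.564
time: 17.55
eef_pos: [0.5191, 0.0915, 0.0558]
ee_rot: [0.001, 0.707, -0.707, -0.001]
force: [-2.8, 0.0, 0.5]
finger_gap: 0.564
```

```bash
python3 -m jog '[[0.4,[0,0,-0.001],0],[0.4,[0,0,-0.001],0],[0.4,[0,0,0],0]]'
python3 -m jog '[[0.4,[-0.001,0,0],0],[0.4,[-0.001,-0.0003,0],0],[0.4,[0,0,0],0]]'
```

```text
time: 17.92
eef_pos: [0.5191, 0.0917, 0.0559]
ee_rot: [-0.001, -0.706, 0.708, 0.001]
force: [-4.1, -9.7, 2.4]
finger_gap: 0.557
time: 18.3
eef_pos: [0.5193, 0.0917, 0.0559]
ee_rot: [0.001, -0.706, 0.708, 0.002]
force: [-11.1, -10.6, 7.4]
finger_gap: 0.561
```

```bash
python3 -m jog '[[0.4,[-0.001,-0.0007,-0.0007],0],[0.4,[0,0,0],0]]'
python3 -m jog '[[0.4,[-0.0005,-0.0006,-0.0005],0],[0.4,[0,0,0],0],[0.4,[0,0,0],0],[0.4,[0,0,0],0]]'
python3 look.py r
python3 - <<'E'
import cv2,numpy as np
w=cv2.imread("pics/r_wrist.png");s=cv2.imread("pics/r_scene.png")[190:290,280:400]
cv2.imwrite("pics/r.png",np.hstack([cv2.resize(w,(400,300)),cv2.resize(s,(360,300))]))
E
```

```text
time: 18.55
eef_pos: [0.5194, 0.0919, 0.0561]
ee_rot: [0.002, -0.706, 0.708, 0.003]
force: [-11.3, -14.0, 6.5]
finger_gap: 0.555
time: 19.05
eef_pos: [0.5195, 0.0919, 0.0562]
ee_rot: [0.002, -0.706, 0.709, 0.003]
force: [-11.7, -15.0, 4.2]
finger_gap: 0.562
[0.5195084  0.09192294 0.0561901 ] -90.1027412098665 [-0.007 -0.004 -1.   ] [-11.67019439 -15.00655136   4.15545109] [-2.48688094  1.85662804 -0.42191164]
wrist blue 22333 (array([520.1,  90.7]), array([90.9, 51.8]), -0.15) xy pct [0.4765 0.5653] [0.0668 0.1157] [0.0491 0.0503 0.0513]
wrist red 3130 (array([495.6, 123.9]), array([139.7,  14.6]), -0.03) xy pct [0.4306 0.5651] [0.1169 0.1308] [0.021  0.0221 0.023 ]
wrist yel 8530 (array([572.3,  70.8]), array([90.2, 15.5]), 89.76) xy pct [0.5651 0.58  ] [0.0269 0.1149] [0.0208 0.022  0.023 ]
scene blue 64 (array([548.2,  93.7]), array([47.7, 41.4]), 76.12) xy pct [0.5238 0.564 ] [0.0671 0.1136] [0.0476 0.0498 0.0515]
scene yel 158 (array([571.5,  70. ]), array([94.3, 21.9]), -88.88) xy pct [0.5622 0.582 ] [0.0239 0.1147] [0.018  0.0207 0.0242]
side blue 201 (array([500.8,  88.7]), array([60.8, 53.5]), -6.17) xy pct [0.4733 0.531 ] [0.0648 0.1145] [0.0457 0.0486 0.0509]
side red 110 (array([437.3, 121.9]), array([78.3, 20.8]), -2.35) xy pct [0.3998 0.4726] [0.1132 0.1323] [0.0176 0.0201 0.0226]
side yel 78 (array([524.6,  65.6]), array([124.9,  58. ]), -16.21) xy pct [0.4727 0.5803] [0.0236 0.1103] [0.018  0.0198 0.0225]
```

View pics/r.png

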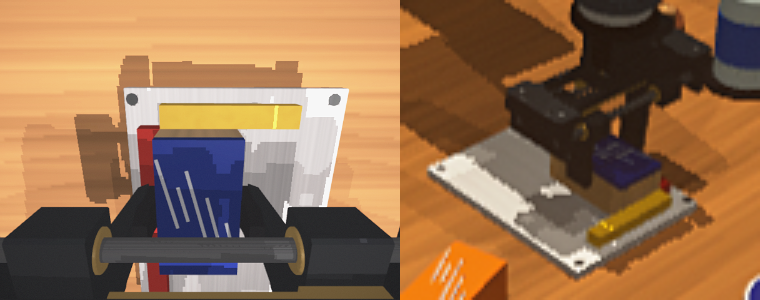

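The view shows the block end flush with the yellow fence at (200,133) and its side flush with the red fence at (145,160). Both force components are steady at about 12 and 15 N. I'll run a last steadiness check and hand in.

```bash
python3 -m jog '[[0.4,[0,0,0],0],[0.4,[0,0,0],0],[0.4,[0,0,0],0],[0.4,[0,0,0],0]]'
python3 -c "
from workcell import workorder
print(workorder.hand_in())"
```

```text
time: 19.7
eef_pos: [0.5195, 0.0919, 0.0562]
ee_rot: [0.002, -0.706, 0.709, 0.003]
force: [-11.2, -14.8, 4.2]
finger_gap: 0.563
the job is handed in; nothing more can be done
None
```

The job is handed in at 19.7 s, with the gripper still holding the blue block pressed into the jig corner. No verdict was reported.

- **Spray cap:** I pressed it until it hit its stop (about 8 mm, 25 N). Both fixed cameras then showed its top back at about 171 mm.
- **Block seating:** In the wrist view the block's end edge was at x = 0.565 m and the yellow fence face at 0.565 m. Its long side was at y = 0.116 m and the red fence face at 0.117 m. The block was within about 0.3° of the fences and resting flat on the bed.
- **Push and grip:** The wrist force held steady at about 11 N against the yellow fence and 15 N against the red one, with the grip set to 50 N. The force on each fence alone can't be read directly: bed and fence friction take some of that push.
- **What went wrong on the way:** The first push in x stuck on bed friction about 5 mm short of the yellow fence. I eased the downforce, lifted the block slightly, moved it to the fence, set it down and pressed again.
- **Disagreements and gaps:** The scene and side cameras saw only part of the block at the end, so their fitted angles are not usable; their visible edges agree to about 2 mm. I did not re-measure the green block or the other things on the table. I saw no contact with any of them.

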